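# Check a magnifier post with a square

### The arm

A 7-joint arm with a two-finger parallel gripper is mounted at the origin on the work surface. World frame = base frame: x ahead of the robot, y to its left, z up, the work surface at z = 0. Lengths are in m, angles in rad, forces in N, time in s.
With the tool pointing down it reaches from about 0.425 to 1.025 m from the base axis. Payload 9.4 kg.
Tool frame: the origin (TCP) lies on the front face of the gripper's body, between the roots of the fingers; the fingertips stand 84 mm ahead of it and the grasp point (between the pads) lies 65 mm ahead of it; z points along the fingers, y is the direction in which the jaws open and shut (so a half turn about z gives the same grasp; the last joint's range is limited). The gripper opens to 93 mm and grips with 3 to 60 N. Pads are 15 mm wide; open, the fingers measure 128 mm over their backs; the gripper's body (75 mm by 188 mm) begins 65 mm behind the grasp point.
Start: joints at [1.117, 0.599, -0.003, 1.599, 0.002, 0.943, -0.08], TCP at [0.267, -0.674, 0.303] pointing down, gripper open.
Joint ranges: [-2.57, 2.57], [-0.35, 1.97], [-1.29, 1.29], [0.11, 2.56], [-1.05, 4.19], [0.11, 1.86], [-2.63, 2.63]. Speed limits (rad/s): [2.22, 2.22, 3.01, 3.01, 3.14, 3.14, 3.14].

### API

Orientations are given as a rotation vector (axis times angle).
In Python, from workcell import ctrl gives the robot as it stands. The module is installed in compiled form; this text tells all that it offers.
- The arm moves only by the shell command python3 -m jog 'ROWS' [FORCE]. ROWS is JSON, a list of rows, each a list of 7 numbers: the turn, a rotation vector about the tool's x, y, z in rad, then the shift along the tool's x, y, z in mm, then the opening, from -1 (shut) to 1 (fully open). A call has 1 to 12 rows; each row is the pose to reach, as a shift and turn from the pose commanded when the call began, along the tool's axes at that moment; what a row does not reach only later rows make up. A row lasts 1/8 s, in which the tool goes at most 62.5 mm and 10.7 degrees, less where a joint would pass 70% of its speed; a pose out of reach is approached as far as the arm can. A call with a gripper value outside its range is refused whole. The fingers move at their own pace and stop on an object; FORCE is the grip in N (left out, the last holds). Time passes only in rows, so rows that repeat a pose let the fingers close. It gives the time, the measured TCP pose, the force and the opening at its end, in the units of the state.
- ctrl.state(): the state, without advancing time (a new reading comes with each control period).
- ctrl.get_image(name): name is "scene" or "top"; returns a dict with "image" (400x640x3 uint8, blue, green, red), "fx", "fy", "cx", "cy" (pixels), "dist_coeffs" ([k1, k2, p1, p2, k3] as OpenCV has them; the pictures are not rectified), "T" (4x4, takes a point from camera to world coordinates). Camera axes: x right, y up, looking along -z (the intrinsics and any distortion apply to the point x, -y, -z); pixel columns grow to the right and rows downward; lengths in m; the calibration is good to about 2 mm. A picture is of the moment at which its call begins. There is no depth.
- ctrl.finish_job(): hands the job in, once; it reports no verdict.
Trained networks look in the newest picture that a camera, given by its name, has taken for a name from the list of things; names that differ only in an ending like _2 or _b are one class to them, and where a whole thing is asked for, a point or a joint stands for the part that bears it (a point fixed in the world has none). Each returns a list of dicts, best first, with "conf" (0 to 1); they miss things now and then, are a little off and sometimes report something else, mostly with a low value. They report only what shows in the picture. A call takes as long as a camera call. They do not tell look-alikes from the thing itself.
- ctrl.look_for(camera, query): "location" ([x, y, z] in m, in the coordinates of the camera as it stood for that picture, good to about 4 mm: the middle of the surface that is visible of it).
The state is a dict: "time_s": time; "joints": joint angles; "qd": joint speeds; "tau": joint torques, N m; "eef_pos": TCP position; "orientation": TCP orientation; "force": force on the tool from outside, world axes, zero at the start; "wrist_torque": the same for the moment, N m; "width": opening from 0.0 (shut) to 1.0 (fully open).
Only numpy, scipy, OpenCV 4.12 (cv2) and the standard library are available. Lean on these libraries where they do the work, as an engineer would, in place of code of your own. Each camera call takes 0.05 s, during which the arm holds its last target. There are 200 camera calls.

### The job

Get the stand of this museum exhibit ready for a squareness check: first push the red plunger of the timed light all the way down to its stop for a moment and let it come back up. Then pick up the steel square (it has a red grip), stand it upright on the stand's base plate with its straight upright edge against the middle of the post's flat face, and press it firmly into that corner, down and sideways, until both faces sit flush. Finish while still gripping it and pressing it there, and leave the magnifier, the specimen holder and the loose clamp knob where they are.

Things in the scene. Friction and masses are not known exactly. Their poses are not given: they have to be found in the camera images.
- square: Loose steel square standing upright on the table, 0.3 kg +-15 %. Foot 100 (x) by 30 (y) by 16 mm high; blade 10 mm thick (y), local x +10 to +50 mm, rising to 130 mm above the underside, with red grip pads. Origin: centre of the foot's underside, z up; +x points to the straight reference edge (plane x = +50 mm, foot end and blade edge flush), which must lie on the post.
- square_grip (a point): Centre of the square's red grip, at (28, 0, 107) mm in the square's frame. The grip is 26 mm along x, 18 mm thick along y (take it across y from above), and 34 mm high (90 to 124 mm above the underside). Axes as the square's.
- square_heel (a point): Lower outer corner of the square, at (50, 0, 0) mm in its frame: must come to corner. Axes as the square's.
- square_top (a point): Point on the square's reference edge 108 mm above the underside, at (50, 0, 108) mm in its frame. Axes as the square's.
- base_plate: Grey metal base plate with a red band around its edge, bolted to the table, 12 mm thick, 110 mm wide (y), running from x = -100 to x = +90 mm. Origin at the underside; +x points along the plate towards the post. The square stands on its clear part, in front of the post.
- post: Dark steel post fixed on the base plate, 40 (x) by 50 (y) mm, 108 mm high: its top is 120 mm above the table. Origin: centre of its foot, at (60, 0, 12) mm in the plate's frame; axes parallel to the plate's. Reference face: the 50 mm wide one at its x = -20 mm, looking to -x over the long clear part of the plate. A red screw is on the opposite face.
- corner (a point): The corner to fill: middle of the line where the post's reference face meets the plate's upper face, 12 mm above the table. Axes as the post's: +x into the post, z up. When seated the square has the same axes and its heel lies here. Firmly means about 5 to 15 N each way.
- light_switch: Black housing of the timed light, fixed to the table, 80 by 80 mm and 30 mm high with a steel collar 56 mm across up to 36 mm. Origin: centre of its underside.
- plunger_top (a point): Centre of the top of the red plunger head, 62 mm above the table at rest; the head is 44 mm across, nearly flat on top over the middle 34 mm. It moves straight down.
- plunger (a joint): Plunger stroke in m: 0 up, 0.012 fully down at its hard stop. A spring pushes it back up: about 2 N at the start, 4.5 N at the stop.
- magnifier: Bystander, loose, 0.25 kg: clear ring lens 89 mm across and 22 mm high, lying flat, with a rod and a black clamp block along +x to 144 mm from its origin (centre of the ring's underside). It may lie to the left or the right, where the light switch is not.
- specimen: Bystander, loose: black specimen holder 70 by 50 mm, 26 mm high with its chip. Origin: centre of its underside.
- clamp_knob: Bystander, loose: red clamp knob 38 mm across and 22 mm high standing on the table, a steel stud 8 mm thick rising from it to 42 mm. Origin: centre of its underside.
Not all that is in view belongs to the job. There is more than one size of the base_plate; the one meant has the size given above. Leave any brown look-alike of the square alone.

How it is judged:
By the outcome, as a careful person would: the job done as asked, in the order asked, and still so for the second after the job is handed in, while the arm keeps its last pose, push and grip.
It also fails if it takes over 53 s, if anything falls off the work surface, if the arm or the gripper's body presses on something with over 40 N, if the wrist force passes 120 N, or if a joint passes its speed limit or range.

## Working session

There is one attempt and no reset: what is moved stays moved. The work goes in short steps, Python scripts to look and compute and a shell command to move; the robot and the scene stay as the last step left them, time stands still between calls to the robot, and variables do not carry over. Pictures are saved under pics/ and viewed, about 8 in all and at most 12, crops included, and the job is handed in when it is done.

```bash
mkdir -p pics; cat > h.py <<'E'
import numpy as np, cv2
from workcell import ctrl
from scipy.spatial.transform import Rotation as R
def pix2plane(im,u,v,z):
    K=np.array([[im['fx'],0,im['cx']],[0,im['fy'],im['cy']],[0,0,1]])
    p=cv2.undistortPoints(np.array([[[u,v]]],float),K,np.array(im['dist_coeffs'],float))[0,0]
    T=np.array(im['T']); d=T[:3,:3]@np.array([p[0],-p[1],-1]); o=T[:3,3]
    return o+d*(z-o[2])/d[2]
def proj(im,P):
    K=np.array([[im['fx'],0,im['cx']],[0,im['fy'],im['cy']],[0,0,1]])
    T=np.linalg.inv(np.array(im['T'])); c=(T[:3,:3]@np.atleast_2d(P).T).T+T[:3,3]
    c=c*[1,-1,-1]
    return cv2.projectPoints(c,np.zeros(3),np.zeros(3),K,np.array(im['dist_coeffs'],float))[0][:,0]
E
cat > a.py <<'E'
from h import *
s=ctrl.state(); print({k:np.round(v,3).tolist() for k,v in s.items()})
for n in ("scene","top"):
    im=ctrl.get_image(n); cv2.imwrite(f'pics/{n}0.png',im['image']); T=np.array(im['T'])
    print(n,np.round(T,3).tolist(),im['fx'],im['dist_coeffs'])
    for q in ("square","base_plate","post","light_switch","plunger_top","magnifier","specimen","clamp_knob","square_grip"):
        for r in ctrl.look_for(n,q)[:3]:
            P=T[:3,:3]@np.array(r['location'])+T[:3,3]; print(q,round(r['conf'],2),np.round(P,3),np.round(proj(im,P)[0]))
E
python3 a.py
```

```text
{'time_s': 0.0, 'joints': [1.117, 0.6, -0.003, 1.6, 0.002, 0.943, -0.08], 'qd': [0.001, 0.0, 0.001, 0.001, -0.002, -0.001, -0.0], 'tau': [-0.0, -76.509, 1.497, -25.236, -0.053, 0.017, 0.0], 'eef_pos': [0.267, -0.674, 0.302], 'orientation': [-3.085, -0.588, 0.001], 'force': [0.795, 0.318, 0.201], 'wrist_torque': [-0.023, -0.017, 0.031], 'width': 1.0}
scene [[-0.683, -0.49, 0.541, 0.979], [0.73, -0.468, 0.498, 0.445], [0.009, 0.735, 0.678, 0.649], [0.0, 0.0, 0.0, 1.0]] 364.8854339033403 [-0.0281424  0.         0.         0.         0.       ]
square 0.94 [0.48  0.226 0.034] [398. 244.]
square 0.81 [0.357 0.309 0.041] [460. 232.]
square 0.71 [0.489 0.373 0.014] [455. 292.]
base_plate 0.75 [ 0.763 -0.025  0.007] [225. 264.]
base_plate 0.56 [ 0.57  -0.026  0.009] [289. 217.]
post 0.89 [ 0.591 -0.091  0.085] [262. 185.]
light_switch 0.85 [ 0.494 -0.34   0.032] [234. 145.]
magnifier 0.69 [0.491 0.373 0.017] [455. 292.]
specimen 0.77 [0.653 0.193 0.016] [334. 290.]
clamp_knob 0.64 [0.436 0.116 0.016] [369. 215.]
square_grip 0.85 [0.479 0.231 0.033] [400. 246.]
square_grip 0.68 [0.351 0.309 0
[... 181 characters left out ...]
0]] 403.3305487057636 [-0.05886712  0.          0.          0.          0.        ]
square 0.7 [0.337 0.299 0.018] [204. 282.]
square 0.69 [0.464 0.225 0.018] [234. 232.]
base_plate 0.82 [ 0.765 -0.031  0.008] [335. 120.]
base_plate 0.72 [ 0.557 -0.028  0.013] [333. 198.]
post 0.97 [ 0.576 -0.106  0.124] [369. 185.]
post 0.32 [0.436 0.109 0.016] [279. 244.]
light_switch 0.82 [ 0.476 -0.349  0.032] [460. 230.]
magnifier 0.59 [0.482 0.373 0.017] [178. 225.]
specimen 0.55 [0.643 0.187 0.012] [251. 164.]
specimen 0.48 [ 0.471 -0.354  0.063] [466. 232.]
clamp_knob 0.62 [0.434 0.112 0.02 ] [278. 245.]
square_grip 0.97 [0.337 0.301 0.017] [204. 282.]
square_grip 0.73 [0.469 0.223 0.015] [236. 230.]
```

View pics/scene0.png

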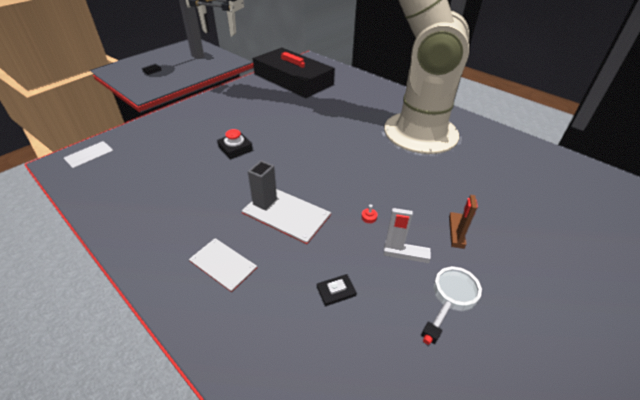

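View pics/top0.png

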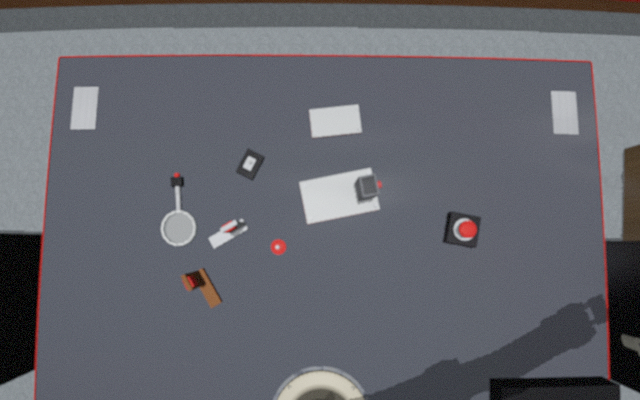

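```bash
cat > b.py <<'E'
from h import *
t=ctrl.get_image('top'); s=ctrl.get_image('scene')
def crop(im,x,y,w,h,k,out=None):
    c=cv2.resize(im['image'][y:y+h,x:x+w],None,fx=k,fy=k,interpolation=cv2.INTER_CUBIC)
    for i in range(0,w,10): cv2.putText(c,str(x+i),(i*k,8),0,.3,(0,255,255),1); cv2.line(c,(i*k,10),(i*k,14),(0,255,255),1)
    for j in range(0,h,10): cv2.putText(c,str(y+j),(0,j*k+4),0,.3,(0,255,255),1)
    return c
a=np.hstack([crop(t,200,212,60,45,6),crop(s,375,200,65,65,6)[:270] if 0 else crop(s,376,205,60,60,6)[:270]])
b=np.hstack([crop(s,376,240,60,22,6),crop(t,430,200,60,22,6)])
a=np.hstack([crop(t,200,212,62,48,6),crop(s,380,204,62,60,6)[:288]])
b=crop(t,294,160,93,36*2,8)[:, :744]
b=cv2.resize(b,(744,300)) if 0 else crop(t,294,162,93,63,8)
cv2.imwrite('pics/sq.png',crop(s,380,204,60,60,8)); 
c=np.zeros((590,790,3),np.uint8); 
A=crop(t,200,212,62,48,6); B=crop(s,380,204,60,62,6); C=crop(t,294,162,93,63,4)
c[:288,:372]=A; c[:372,380:740]=B; c[300:552,:372]=C
cv2.imwrite('pics/c1.png',c)
# plate
hsv=cv2.cvtColor(t['image'],cv2.COLOR_BGR2HSV); g=((hsv[...,2]>120)&(hsv[...,1]<60)).astype(np.uint8)
red=(((hsv[...,0]<8)|(hsv[...,0]>172))&(hsv[...,1]>150)&(hsv[...,2]>90)).astype(np.uint8)
for nm,z,m,box in (('plate',.012,g,(290,155,395,230)),('plunger',.062,red,(440,200,490,260)),('knob',.015,red,(260,230,300,260))):
    mm=np.zeros_like(m);x0,y0,x1,y1=box;mm[y0:y1,x0:x1]=m[y0:y1,x0:x1]
    cs=max(cv2.findContours(mm,0,1)[0],key=cv2.contourArea)[:,0]
    W=np.array([pix2plane(t,u,v,z)[:2] for u,v in cs]); r=cv2.minAreaRect((W*1000).astype(np.float32)); print(nm,r, cv2.boxPoints(r).tolist())
hs=cv2.cvtColor(s['image'],cv2.COLOR_BGR2HSV); rs=((hs[...,0]<8)|(hs[...,0]>172))&(hs[...,1]>150)&(hs[...,2]>90)
for nm,z,box in (('plunger',.060,(215,120,255,145)),('grip',.107,(388,206,415,232))):
    x0,y0,x1,y1=box; v,u=np.nonzero(rs[y0:y1,x0:x1]); print('scene',nm,u.mean()+x0,v.mean()+y0,pix2plane(s,u.mean()+x0,v.mean()+y0,z))
E
python3 b.py
```

```text
plate ((565.3185424804688, -48.703369140625), (119.39628601074219, 211.7559051513672), 12.125531196594238) [[484.712158203125, 42.27256774902344], [529.1923828125, -164.75900268554688], [645.9249267578125, -139.67930603027344], [601.4447021484375, 67.35226440429688]]
plunger ((478.1781921386719, -357.111083984375), (34.395240783691406, 42.7760124206543), 0.4108200669288635) [[460.8276672363281, -335.8469543457031], [461.1343688964844, -378.6218566894531], [495.5287170410156, -378.3752136230469], [495.2220153808594, -335.6003112792969]]
knob ((429.7065124511719, 111.43297576904297), (33.04246139526367, 33.35496139526367), 0.784826397895813) [[412.9584045410156, 127.8825912475586], [413.4152526855469, 94.53076171875], [446.4546203613281, 94.98336029052734], [445.9977722167969, 128.33518981933594]]
scene plunger 232.7217391304348 133.61739130434782 [ 0.48226571 -0.35361607  0.06      ]
scene grip 401.2230215827338 220.89928057553956 [0.48166003 0.22115021 0.107     ]
```

View pics/c1.png

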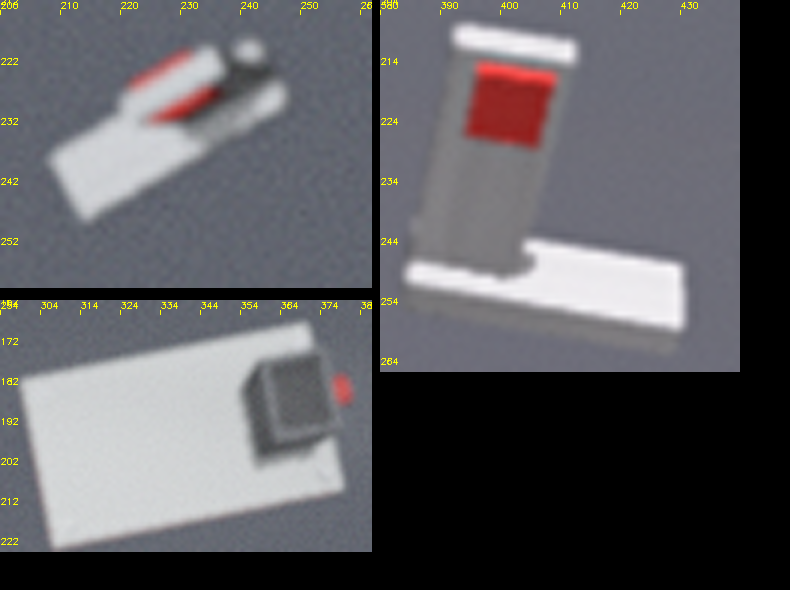

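```bash
cat > c.py <<'E'
from h import *
from scipy.optimize import least_squares
t=ctrl.get_image('top'); s=ctrl.get_image('scene')
def fit(obs,x0,cams):
    def f(p,full=False):
        r=[]
        for im,P,uv in obs:
            if im not in cams: continue
            c,si=np.cos(p[2]),np.sin(p[2]); P=np.array(P)/1000
            w=[p[0]+c*P[0]-si*P[1],p[1]+si*P[0]+c*P[1],P[2]]
            r+=list(proj(t if im=='t' else s,w)[0]-uv)
        return np.array(r)
    o=least_squares(f,x0,loss='soft_l1'); return o.x,f(o.x).reshape(-1,2)
sq=[('s',(-50,-15,16),(430.5,248.2)),('s',(-50,15,16),(430.8,258.7)),('s',(50,15,16),(384.2,251)),('s',(50,5,130),(392,211.5)),('s',(10,5,130),(412.8,214.5)),('s',(10,-5,130),(412.8,210.7)),('s',(50,-5,130),(392.5,208)),
('t',(-50,15,16),(208,237.8)),('t',(-50,-15,16),(214.2,248.7)),('t',(50,-15,16),(246.8,229.5)),('t',(10,5,130),(220.3,228.2)),('t',(10,-5,130),(220.8,231.7)),('t',(50,5,130),(234.7,219.5)),('t',(50,-5,130),(237.5,223.7))]
pl=[('t',(-100,55,12),(299.5,181.5)),('t',(90,55,12),(370.8,167.5)),('t',(90,-55,12),(380.2,209.5)),('t',(-100,-55,12),(307,224)),('t',(40,25,120),(361,177)),('t',(40,-25,120),(362,195.7)),('t',(80,25,120),(375.2,175.2)),('t',(80,-25,120),(378.2,194)),('t',(40,25,12),(354,183.7)),('t',(40,-25,12),(358.2,203.5)),
('s',(-100,55,12),(306.5,240)),('s',(-100,-55,12),(330,212.5)),('s',(90,55,12),(243,211.5))]
for nm,o,x0 in (('sq',sq,(.47,.22,-1.03)),('pl',pl,(.56,-.03,-1.42))):
    for c in ('t','s','ts'):
        p,r=fit(o,x0,c); print(nm,c,np.round(p,4)); 
    print(np.round(r,1).tolist())
    c,si=np.cos(p[2]),np.sin(p[2]);l={'sq':.028,'pl':.04}[nm]; print('grip/corner',p[0]+c*l,p[1]+si*l)
q=ctrl.state(); M=R.from_rotvec(q['orientation']).as_matrix(); print(np.round(M,3).tolist(),q['eef_pos'])
E
python3 c.py
```

```text
sq t [ 0.4618  0.2425 -1.0319]
sq s [ 0.4626  0.2431 -1.0279]
sq ts [ 0.4622  0.2428 -1.0302]
[[-0.1, -0.2], [-0.3, -0.2], [0.3, -0.2], [0.4, -0.3], [-0.3, -0.2], [-0.2, 0.1], [0.2, -0.2], [0.0, -0.0], [-0.6, -0.8], [0.6, -1.2], [-0.8, 0.2], [0.8, 0.5], [-0.1, 0.1], [-0.8, -0.3]]
grip/corner 0.476583671895972 0.2188347141335979
pl t [ 0.5632 -0.0479 -1.3707]
pl s [ 0.5648 -0.0478 -1.3549]
pl ts [ 0.5632 -0.0479 -1.369 ]
[[-0.2, 0.5], [-0.1, 0.8], [-0.8, 0.1], [0.2, -0.5], [-2.5, -0.1], [0.8, 2.1], [0.1, -1.6], [1.5, 0.5], [0.3, -0.6], [-0.1, -1.6], [0.2, 1.1], [0.9, -0.4], [-0.8, -1.6]]
grip/corner 0.5712475754400291 -0.087135929779563
[[0.93, 0.368, -0.0], [0.368, -0.93, 0.0], [-0.0, -0.0, -1.0]] [ 0.2667523  -0.67413705  0.30270497]
```

```bash
python3 -m jog '[[0,0,-1.735,315,-217,100,-1],[0,0,-1.735,315,-217,100,-1],[0,0,-1.735,315,-217,100,-1],[0,0,-1.735,315,-217,100,-1],[0,0,-1.735,315,-217,100,-1],[0,0,-1.735,315,-217,100,-1],[0,0,-1.735,315,-217,100,-1],[0,0,-1.735,315,-217,100,-1],[0,0,-1.735,315,-217,100,-1],[0,0,-1.735,315,-217,100,-1],[0,0,-1.735,315,-217,100,-1],[0,0,-1.735,315,-217,100,-1]]' 20
python3 - <<'E'
from h import *
q=ctrl.state(); M=R.from_rotvec(q['orientation']).as_matrix(); print(np.round(M,3).tolist(),q['eef_pos'],q['joints'])
E
```

```text
time_s: 2.7
eef_pos: [0.4798, -0.3565, 0.2028]
orientation: [1.551, 2.732, -0.0]
force: [-0.2, -0.4, -0.0]
width: 0.008
[[-0.513, 0.859, 0.0], [0.859, 0.513, -0.0], [-0.0, -0.0, -1.0]] [ 0.47980555 -0.35654243  0.20278523] [ 0.85205336  0.61076273 -0.45678219  1.96321502  0.42444118  0.66179518
  0.66529431]
```

```bash
python3 -m jog '[[0,0,0,0,0,40,-1],[0,0,0,0,0,55,-1],[0,0,0,0,0,60,-1],[0,0,0,0,0,65,-1],[0,0,0,0,0,68,-1],[0,0,0,0,0,68,-1]]' 20
cat > d.py <<'E'
import sys
from h import *
s=ctrl.get_image(sys.argv[1]);x,y,w,h,k=map(int,sys.argv[3:8]);cv2.imwrite('pics/'+sys.argv[2],cv2.resize(s['image'][y:y+h,x:x+w],None,fx=k,fy=k,interpolation=cv2.INTER_CUBIC))
E
python3 d.py scene p1.png 180 80 110 90 5
```

```text
time_s: 3.45
eef_pos: [0.4799, -0.3564, 0.1351]
orientation: [1.547, 2.734, -0.0]
force: [-1.6, 2.0, 3.8]
width: 0.006
```

View pics/p1.png

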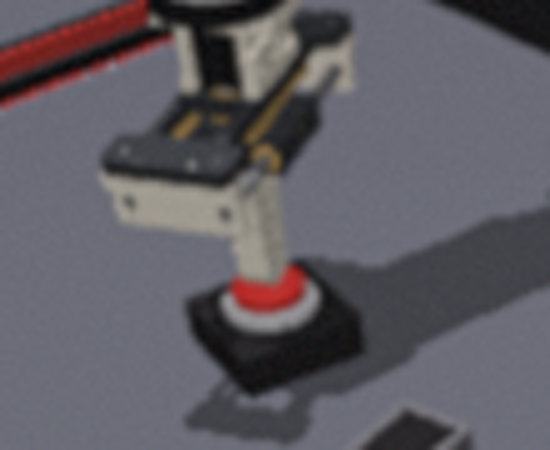

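The closed fingertips stand on the middle of the red head (crop 265,280), which is nearly down. Now I'll push to the stop.

```bash
python3 -m jog '[[0,0,0,0,0,2,-1],[0,0,0,0,0,3,-1],[0,0,0,0,0,3,-1]]'
```

```text
time_s: 3.88
eef_pos: [0.4799, -0.3564, 0.1338]
orientation: [1.546, 2.733, -0.002]
force: [-5.6, 3.8, 25.8]
width: 0.005
```

```bash
python3 -m jog '[[0,0,0,0,0,3,-1],[0,0,0,0,0,3,-1],[0,0,0,0,0,-20,-1],[0,0,0,0,0,-70,-1],[0,0,0,0,0,-125,-1],[0,0,0,0,0,-125,-1]]'
python3 - <<'E'
from h import *
q=ctrl.state(); M=R.from_rotvec(q['orientation']).as_matrix(); print(M.round(4).tolist(),'shift mm',M.T@(np.array([.4766,.2188,.255])-q['eef_pos'])*1000)
yaw=np.degrees(np.arctan2(M[1,0],M[0,0])); print('yaw',yaw,'want',180-np.degrees(1.030))
s=ctrl.get_image('scene'); hs=cv2.cvtColor(s['image'],cv2.COLOR_BGR2HSV); rs=((hs[...,0]<8)|(hs[...,0]>172))&(hs[...,1]>150)&(hs[...,2]>90)
v,u=np.nonzero(rs[120:145,215:255]); print('plunger px',u.mean()+215,v.mean()+120,'was 232.7 133.6')
E
```

```text
time_s: 4.62
eef_pos: [0.4816, -0.3575, 0.2609]
orientation: [1.544, 2.727, -0.001]
force: [1.0, -0.1, -1.0]
width: 0.002
[[-0.5144, 0.8575, 0.0068], [0.8575, 0.5144, -0.0045], [-0.0074, 0.0035, -1.0]] shift mm [496.81267126 292.15624863   3.25168918]
yaw 120.95920692916637 want 120.9853471015252
plunger px 232.73076923076923 133.92307692307693 was 232.7 133.6
```

```bash
python3 -m jog '[[0,0,0,60,35,0,0],[0,0,0,497,292,1,0],[0,0,0,497,292,1,0],[0,0,0,497,292,1,0],[0,0,0,497,292,1,0],[0,0,0,497,292,1,0],[0,0,0,497,292,1,0],[0,0,0,497,292,1,0],[0,0,0,497,292,1,0],[0,0,0,497,292,1,0],[0,0,0,497,292,1,0],[0,0,0,497,292,1,0]]'
cat > e.py <<'E'
from h import *
import sys
tgt=np.array([float(a) for a in sys.argv[1:4]])
q=ctrl.state(); M=R.from_rotvec(q['orientation']).as_matrix(); print(np.round(q['joints'],2),'shift mm',(M.T@(tgt-q['eef_pos'])*1000).round(1),'yaw',np.degrees(np.arctan2(M[1,0],M[0,0])),q['width'])
E
python3 e.py .4766 .2188 .172; python3 d.py scene p2.png 340 120 130 150 4
```

```text
time_s: 6.18
eef_pos: [0.4742, 0.2179, 0.255]
orientation: [-1.55, -2.733, 0.003]
force: [-0.0, -0.6, 0.4]
width: 0.496
[-0.17  0.47 -0.52  2.09  0.36  0.68 -0.38] shift mm [-0.4  2.7 83. ] yaw 120.8848293040194 0.4961238368615267
```

View pics/p2.png

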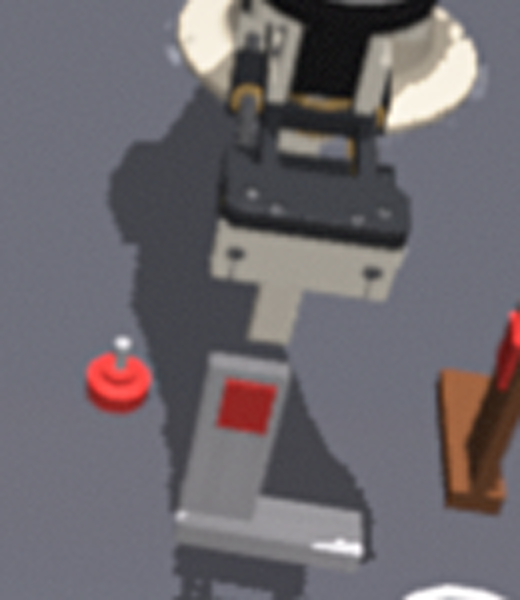

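```bash
python3 -m jog '[[0,0,0,0,3,30,0],[0,0,0,0,3,60,0],[0,0,0,0,3,83,0],[0,0,0,0,3,83,0],[0,0,0,0,3,83,-1],[0,0,0,0,3,83,-1],[0,0,0,0,3,83,-1],[0,0,0,0,3,83,-1],[0,0,0,0,3,83,-1],[0,0,0,0,3,83,-1]]' 50
python3 e.py .4766 .2188 .172
```

```text
time_s: 7.48
eef_pos: [0.477, 0.2215, 0.1733]
orientation: [1.547, 2.733, 0.001]
force: [0.0, -0.7, 6.5]
width: 0.191
[-0.25  0.59 -0.42  2.15  0.49  0.5  -0.5 ] shift mm [-2.1 -1.7  1.3] yaw 120.98120313165876 0.19092732688779662
```

```bash
python3 -m jog '[[0,0,0,0,0,-20,-1],[0,0,0,0,0,-50,-1],[0,0,0,0,0,-60,-1],[0,0,0,0,0,-60,-1]]'
python3 e.py .5598 -.0312 .233
```

```text
time_s: 7.98
eef_pos: [0.4768, 0.2213, 0.2328]
orientation: [1.547, 2.734, 0.001]
force: [0.0, 0.3, -3.7]
width: 0.191
[-0.19  0.5  -0.5   2.1   0.4   0.63 -0.42] shift mm [-2.592e+02 -5.880e+01 -2.000e-01] yaw 120.98017722913026 0.19090704363672067
```

```bash
python3 -m jog '[[0,0,0.15,-40,-9,0,-1],[0,0,0.34,-100,-23,0,-1],[0,0,0.34,-160,-36,0,-1],[0,0,0.34,-210,-48,0,-1],[0,0,0.34,-245,-56,0,-1],[0,0,0.34,-259,-59,0,-1],[0,0,0.34,-259,-59,0,-1],[0,0,0.34,-259,-59,0,-1]]'
python3 e.py .5598 -.0312 .187
python3 - <<'E'
from h import *
c=np.zeros((600,800,3),np.uint8)
s=ctrl.get_image('scene')['image'][110:250,220:350]; t=ctrl.get_image('top')['image'][150:240,285:395]
a=cv2.resize(s,None,fx=4,fy=4,interpolation=2); b=cv2.resize(t,(270,221),interpolation=2)
c[:560,:520]=a; c[:221,525:795]=b; cv2.imwrite('pics/p3.png',c)
E
```

```text
time_s: 8.98
eef_pos: [0.5591, -0.029, 0.2324]
orientation: [-1.984, -2.435, -0.0]
force: [-0.6, 0.8, -3.5]
width: 0.187
[ 0.24  0.52 -0.42  2.03  0.34  0.66 -0.19] shift mm [-2.3  0.3 45.4] yaw 101.6465193312653 0.18683948492221833
```

View pics/p3.png

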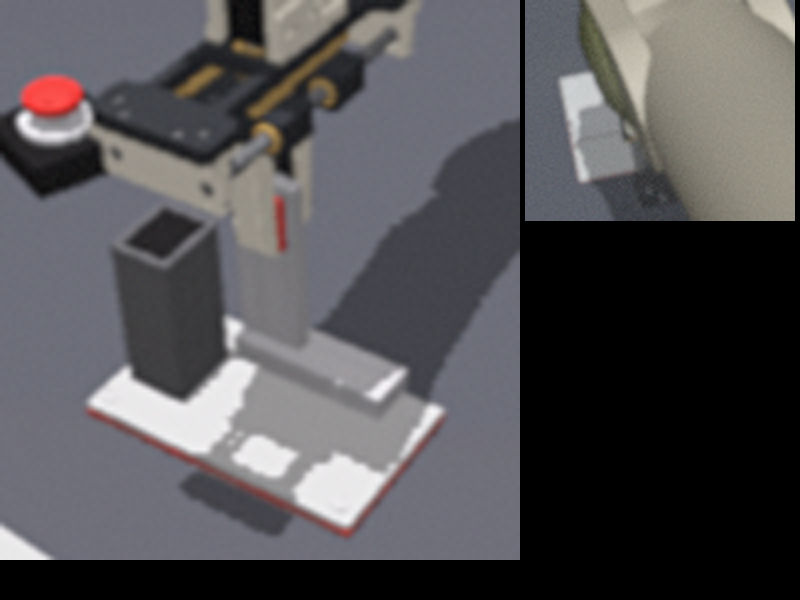

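The square hangs upright over the plate, about 35 mm short of the post (foot left end at crop 240,340, post at 170,300). Lowering now.

```bash
python3 -m jog '[[0,0,0,0,0,20,-1],[0,0,0,0,0,35,-1],[0,0,0,0,0,42,-1],[0,0,0,0,0,45,-1],[0,0,0,0,0,46,-1],[0,0,0,0,0,46,-1]]'
python3 e.py .5668 -.0655 .186
python3 - <<'E'
from h import *
s=ctrl.get_image('scene')['image'][155:260,235:345]
cv2.imwrite('pics/p4.png',cv2.resize(s,None,fx=7,fy=5.7,interpolation=2) if 0 else cv2.resize(s[:85],None,fx=7,fy=7,interpolation=2))
E
```

```text
time_s: 9.82
eef_pos: [0.5597, -0.0309, 0.187]
orientation: [1.987, 2.433, 0.0]
force: [-0.8, 0.9, -3.5]
width: 0.192
[ 0.21  0.59 -0.37  2.06  0.39  0.56 -0.24] shift mm [-35.3   0.1   1. ] yaw 101.50902170791879 0.19173971240604362
```

View pics/p4.png

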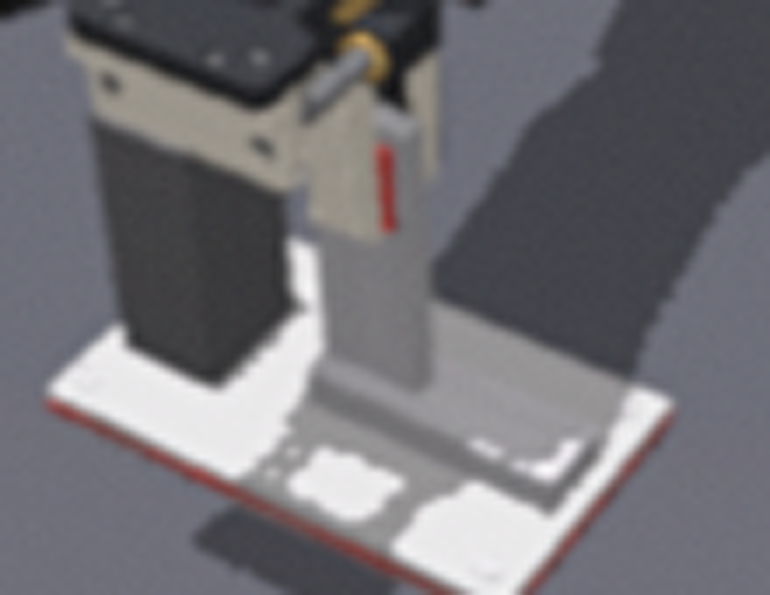

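```bash
sed -i '/^sq=/,$d' c.py; cat >> c.py <<'E'
sq=[('s',(50,15,29),(280,208.1)),('s',(-50,15,29),(314.3,224.3)),('s',(-50,15,13),(314,227.9)),('s',(-50,-15,29),(320.7,217.9)),('s',(50,15,13),(279.6,211.4))]
pl=[('s',(40,25,12),(266.1,210)),('s',(40,-25,12),(277.1,199)),('s',(80,25,12),(253.3,204.3)),('s',(-100,55,12),(309.3,239.6)),('s',(-100,-55,12),(331,212.9)),('s',(90,55,12),(241.9,212.1))]
a,r=fit(sq,(.55,-.01,-1.36),'s'); b,r2=fit(pl,(.563,-.048,-1.37),'s')
print(a,r.round(1).tolist(),b,r2.round(1).tolist())
for bb in (b,np.array([.5632,-.0479,-1.3695])):
    d=a-bb; c,si=np.cos(bb[2]),np.sin(bb[2]); print('square origin in plate mm',1000*(c*d[0]+si*d[1]),1000*(-si*d[0]+c*d[1]),'dyaw deg',np.degrees(d[2]))
E
python3 c.py
```

```text
[ 0.55303398 -0.00394294 -1.39878477] [[-0.3, -0.6], [-0.3, -0.0], [-0.1, 1.0], [0.3, -1.3], [0.5, 0.7]] [ 0.5624637  -0.04736162 -1.32770161] [[-0.1, 0.7], [0.2, -0.3], [-0.4, 0.8], [-0.4, 0.7], [0.3, -2.2], [0.4, -1.0]]
square origin in plate mm -44.41187438647622 1.2987429895770248 dyaw deg -4.072764825669822
square origin in plate mm -45.10208287605397 -1.1719873670064453 dyaw deg -1.6778935774752344
```

```bash
cat > f.py <<'E'
from h import *
im=ctrl.get_image('top'); img=cv2.imread('pics/top0.png'); g=cv2.GaussianBlur(img[...,1].astype(np.float32),(0,0),.8)
def edge(p,q):
    p,q=np.array(p,float),np.array(q,float); d=(q-p)/np.linalg.norm(q-p); n=np.array([-d[1],d[0]]); pts=[]
    for f in np.linspace(.08,.92,40):
        c=p+f*(q-p); o=np.arange(-4,4.01,.1); X=c+o[:,None]*n
        v=cv2.remap(g,X[:,0].astype(np.float32)[None],X[:,1].astype(np.float32)[None],1)[0]
        w=np.abs(np.gradient(v)); k=w.argmax(); lo=max(0,k-12); w2=w[lo:k+13]; pts.append(c+n*(o[lo:k+13]*w2).sum()/w2.sum())
    W=np.array([pix2plane(im,u,v,.012)[:2] for u,v in pts])
    vx,vy,x0,y0=cv2.fitLine((W*1000).astype(np.float32),cv2.DIST_HUBER,0,.01,.01).ravel(); 
    r=(W*1000-[x0,y0])@[-vy,vx]; return np.degrees(np.arctan2(vy,vx)),(round(float(x0),1),round(float(y0),1)),r.std()
print('far',edge((299.5,181.5),(370.8,167.5)));print('near',edge((307,224),(380.2,209.5)));print('left',edge((299.5,181.5),(307,224)))
print('right',edge((372.5,175),(380.2,209.5)))
# sanity: same on scene
E
python3 f.py
```

```text
far (np.float32(-77.715225), (618.6, -29.2), np.float64(0.5970597738572534))
near (np.float32(-77.98917), (508.8, -54.7), np.float64(0.6151907528397541))
left (np.float32(11.3123665), (550.0, 52.9), np.float64(0.5924624313853228))
right (np.float32(9.317044), (566.6, -141.1), np.float64(3.871821191876655))
```

```bash
python3 -m jog '[[0,0,-0.009,-10,0,0,-1],[0,0,-0.009,-22,0,0,-1],[0,0,-0.009,-27,0,0,-1],[0,0,-0.009,-29,0,0,-1],[0,0,-0.009,-30,0,0,-1],[0,0,-0.009,-30,0,0,-1]]'
cat > g.py <<'E'
from h import *
q=ctrl.state(); M=R.from_rotvec(q['orientation']).as_matrix()
print('F tool',(M.T@q['force']).round(1),'T world',np.round(q['wrist_torque'],2),'T tool',(M.T@q['wrist_torque']).round(2),'pos',np.round(q['eef_pos'],4),'yaw',np.degrees(np.arctan2(M[1,0],M[0,0])).round(2),'w',q['width'], 'tilt',(M[2]*57.3).round(2))
E
python3 g.py
```

```text
time_s: 10.78
eef_pos: [0.5655, -0.0601, 0.1867]
orientation: [-1.976, -2.442, -0.0]
force: [-0.0, -0.5, -2.2]
width: 0.193
F tool [-0.5 -0.1  2.2] T world [-0.11 -0.09  0.  ] T tool [-0.07 -0.13 -0.  ] pos [ 0.5655 -0.0601  0.1867] yaw 102.05 w 0.19310313569100784 tilt [ 1.00e-02  0.00e+00 -5.73e+01]
```

```bash
python3 -m jog '[[0,0,0,-0.7,0,0,-1],[0,0,0,-1.4,0,0,-1],[0,0,0,-2,0,0,-1],[0,0,0,-2,0,0,-1]]'; python3 g.py;  python3 -m jog '[[0,0,0,-0.7,0,0,-1],[0,0,0,-1.4,0,0,-1],[0,0,0,-2,0,0,-1],[0,0,0,-2,0,0,-1]]'; python3 g.py
```

```text
time_s: 11.28
eef_pos: [0.566, -0.0623, 0.1867]
orientation: [1.976, 2.442, -0.0]
force: [-0.5, -1.3, -2.5]
width: 0.19
F tool [-1.2 -0.8  2.5] T world [-0.06 -0.09  0.02] T tool [-0.08 -0.08 -0.02] pos [ 0.566  -0.0623  0.1867] yaw 102.03 w 0.1896072455387795 tilt [ -0.   -0.  -57.3]
time_s: 11.78
eef_pos: [0.5662, -0.0635, 0.1867]
orientation: [-1.975, -2.442, -0.001]
force: [-0.8, 3.7, -2.5]
width: 0.19
F tool [ 3.8 -0.1  2.5] T world [ 0.83  0.21 -0.02] T tool [0.03 0.85 0.02] pos [ 0.5662 -0.0635  0.1867] yaw 102.07 w 0.1901900545565307 tilt [ 4.00e-02 -0.00e+00 -5.73e+01]
```

```bash
python3 -m jog '[[0,0,0,0,0,0.5,-1],[0,0,0,0,0,1,-1],[0,0,0,0,0,1.5,-1],[0,0,0,0,0,1.5,-1]]'; python3 g.py
```

```text
time_s: 12.28
eef_pos: [0.5664, -0.0635, 0.1853]
orientation: [-1.975, -2.443, -0.001]
force: [-2.0, 5.0, -1.7]
width: 0.196
F tool [ 5.3 -0.9  1.7] T world [ 1.02  0.14 -0.03] T tool [-0.08  1.02  0.03] pos [ 0.5664 -0.0635  0.1853] yaw 102.07 w 0.1957264827797263 tilt [ 3.00e-02  3.00e-02 -5.73e+01]
```

```bash
python3 -m jog '[[0,0,0,0,0,0.4,-1],[0,0,0,0,0,0.8,-1],[0,0,0,0,0,0.8,-1]]'; python3 g.py;python3 -m jog '[[0,0,0,0,0,0.4,-1],[0,0,0,0,0,0.6,-1],[0,0,0,0,0,0.6,-1]]'; python3 g.py
```

```text
time_s: 12.65
eef_pos: [0.5665, -0.0635, 0.1853]
orientation: [1.975, 2.442, 0.001]
force: [-3.1, 4.5, 8.5]
width: 0.193
F tool [ 5.1 -2.1 -8.5] T world [1.08 0.81 0.  ] T tool [ 0.57  1.23 -0.  ] pos [ 0.5665 -0.0635  0.1853] yaw 102.07 w 0.19259574395822568 tilt [ 1.00e-02  5.00e-02 -5.73e+01]
time_s: 13.02
eef_pos: [0.5665, -0.0635, 0.1852]
orientation: [1.975, 2.442, 0.001]
force: [-5.6, 4.6, 15.4]
width: 0.191
F tool [  5.7  -4.5 -15.4] T world [ 1.06  1.25 -0.01] T tool [1.   1.3  0.01] pos [ 0.5665 -0.0635  0.1852] yaw 102.07 w 0.1907705372739689 tilt [-2.00e-02  6.00e-02 -5.73e+01]
```

```bash
python3 -m jog '[[0,0,0,0,-0.2,-0.3,-1],[0,0,0,0,-0.3,-0.4,-1],[0,0,0,0,-0.3,-0.4,-1]]'; python3 g.py;python3 -m jog '[[0,0,0,-0.5,0,0,-1],[0,0,0,-1,0,0,-1],[0,0,0,-1,0,0,-1]]'; python3 g.py
```

```text
time_s: 13.4
eef_pos: [0.5664, -0.0635, 0.1853]
orientation: [1.975, 2.442, 0.002]
force: [-2.6, 5.0, 9.3]
width: 0.19
F tool [ 5.4 -1.4 -9.3] T world [ 1.05  0.83 -0.01] T tool [0.59 1.2  0.01] pos [ 0.5664 -0.0635  0.1853] yaw 102.07 w 0.1901913159829878 tilt [  0.     0.08 -57.3 ]
time_s: 13.78
eef_pos: [0.5664, -0.0636, 0.1853]
orientation: [1.975, 2.443, 0.003]
force: [-3.4, 8.3, 10.1]
width: 0.188
F tool [  8.9  -1.5 -10.1] T world [ 1.58  1.   -0.05] T tool [0.64 1.76 0.06] pos [ 0.5664 -0.0636  0.1853] yaw 102.12 w 0.1881816376934853 tilt [  0.06   0.08 -57.3 ]
```

```bash
python3 -m jog '[[0.002,0,0,0,0.35,-0.15,-1],[0.004,0,0,0,0.7,-0.15,-1],[0.004,0,0,0,0.7,-0.15,-1],[0.004,0,0,0,0.7,-0.15,-1]]'; python3 g.py
python3 -m jog '[[0,0.002,0,-0.35,0,0,-1],[0,0.003,0,-0.5,0,0,-1],[0,0.003,0,-0.5,0,0,-1],[0,0.003,0,-0.5,0,0,-1]]'; python3 g.py
```

```text
time_s: 14.28
eef_pos: [0.567, -0.0635, 0.1853]
orientation: [-1.973, -2.441, 0.002]
force: [-4.3, 7.9, 9.1]
width: 0.188
F tool [ 8.6 -2.6 -9. ] T world [ 1.59  0.86 -0.05] T tool [0.5  1.73 0.04] pos [ 0.567  -0.0635  0.1853] yaw 102.11 w 0.18776305385126804 tilt [  0.06  -0.16 -57.3 ]
time_s: 14.78
eef_pos: [0.5671, -0.0637, 0.1853]
orientation: [-1.971, -2.44, -0.001]
force: [-5.2, 9.9, 8.0]
width: 0.19
F tool [10.8 -3.1 -7.9] T world [ 1.44  0.78 -0.05] T tool [0.46 1.57 0.04] pos [ 0.5671 -0.0637  0.1853] yaw 102.13 w 0.19042494724875328 tilt [  0.24  -0.17 -57.3 ]
```

```bash
python3 -m jog '[[0,0,0,0,0,0,-1],[0,0,0,0,0,0,-1],[0,0,0,0,0,0,-1],[0,0,0,0,0,0,-1]]' >/dev/null; python3 g.py; python3 - <<'E'
from h import *
s=ctrl.get_image('scene')['image'][155:240,235:345]
cv2.imwrite('pics/p5.png',cv2.resize(s,None,fx=7,fy=7,interpolation=2))
E
```

```text
F tool [ 9.7 -2.6 -8.9] T world [ 1.46  0.78 -0.12] T tool [0.45 1.59 0.11] pos [ 0.5671 -0.0637  0.1853] yaw 102.13 w 0.1878167470893206 tilt [  0.24  -0.17 -57.3 ]
```

View pics/p5.png

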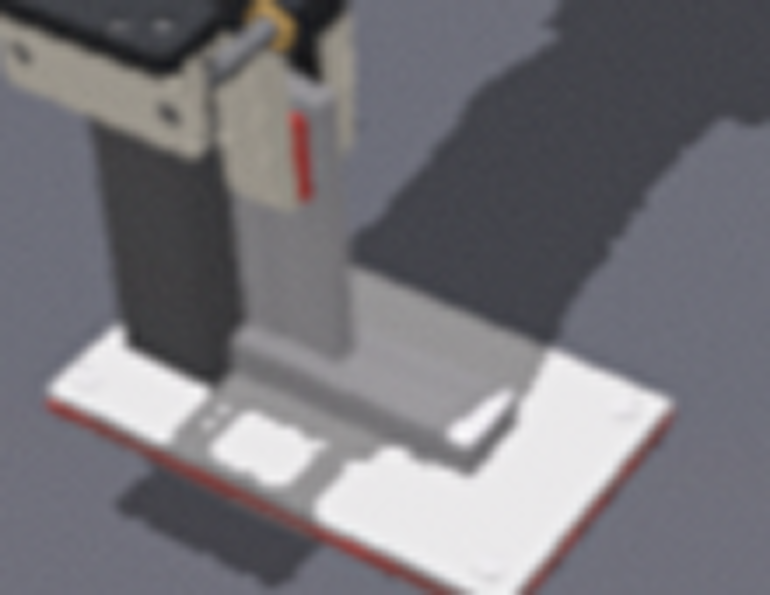

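The foot's end lies on the post face, with its near bottom corner at crop (233,368). A centred square should show that corner at (233,370). I can't see a gap, so I'm handing in.

```bash
python3 -c "
from workcell import ctrl
print(ctrl.state()['time_s'],ctrl.finish_job())"
```

```text
the job is handed in; nothing more can be done
15.325 None
```

The job was handed in at 15.3 s, with the square still gripped and pressed into the corner between the plate and the post. I got no verdict back.

- **Plunger:** I pushed it to its stop with the fingers shut, reading about 26 N. When released, it came back to its starting place in the picture.
- **Square:** I picked up the steel square across its red grip at 50 N. I set it on the larger plate and pressed it into the corner.
- **Last force reading:** It showed about 9.7 N sideways into the post and 8.9 N down. Adding the square's weight, the plate carries about 12 N.
- **Flushness:** In the last picture the square is centred on the face to about 1–2 mm, with no visible gap. Force and torque changes while pressing suggest the foot is flat on the plate and the edge touches the post above the heel. That is only indirect evidence, because the picture can't resolve gaps under about 1–2 mm.
- **Checks that disagreed:**
  - My rough fit of picture corners put the square 2–4° off in yaw. I trusted the plate's edge lines instead, which agree with the tool to about 0.2°; the torque about the vertical stayed small (0.1 N m).
  - A sideways friction force of about 2.6 N along the face and a torque of about 0.45 N m about the pressing direction (side tilt) remain. The tilt estimates from these were inconsistent, so squareness in that direction is less certain.
- **Bystanders:** I planned the path clear of the magnifier, specimen holder, knob and brown look-alike, but didn't re-measure them at the end.

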